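Load a power supply into a sloped track and bolt it in

ROBOT

A 6-joint arm with a two-finger parallel gripper is mounted at the origin on a cart in front of the work surface, level with it; the furniture and walls round the work are solid. World frame = base frame: x ahead of the robot, y to its left, z up, the work surface at z = 0. Lengths are in m, angles in degrees, forces in N, time in s.
With the tool pointing down it reaches from about 0.3 to 0.75 m from the base axis. Payload 8.5 kg.
Tool frame: the origin (TCP) lies at the very end of the fingers, on their centre line; the grasp point (between the pads) lies 19 mm behind it (grip_depth is the distance from the TCP to the grasp point, in m); z points along the fingers, y is the direction in which the jaws open and shut (so a half turn about z gives the same grasp; the last joint's range is limited). The gripper opens to 85 mm and grips with 20 to 120 N. Pads are 22 mm wide; open, the fingers measure 114 mm over their backs; the gripper's body (76 mm by 85 mm) begins 54 mm behind the grasp point. The pads swing forward as they close: fully open they stand 13 mm farther back than shut.
Start: joints at [60.487, 21.807, 74.336, -0, 83.858, -12.336], TCP at [0.162, 0.525, 0.231] pointing down, gripper open.
Joint ranges: [-178.18, 178.18], [-50.72, 133.34], [12.68, 142.11], [-81.47, 261.47], [9.98, 163.14], [-165.26, 165.26]. Speed limits (degrees/s): [136.94, 136.94, 180, 180, 180, 180].

INTERFACE

Orientations are given as a 3x3 rotation matrix whose columns are the frame's x, y, z axes.
In Python, from rig import observe, get_image, close_job, silhouettes, grip_depth gives the robot as it stands. The module is installed in compiled form; this text tells all that it offers.
- The arm moves only by the shell command python3 -m crank 'ROWS' [FORCE]. ROWS is a JSON object of lists of equal length, an entry for each row: "slide": the shift along the tool's x, y, z in m, a list of three; "roll": the turn about the tool's z in rad; "grip": the finger opening in m, from 0 to 0.0854. A call has exactly 8 rows; each row is the pose to reach, as a shift and turn from the pose commanded when the call began, along the tool's axes at that moment; what a row does not reach only later rows make up. A row lasts 1/10 s, in which the tool goes at most 50 mm and 8.59 degrees, less where a joint would pass 70% of its speed; a pose out of reach is approached as far as the arm can. A call with a gripper value outside its range is refused whole. The fingers move at their own pace and stop on an object; FORCE is the grip in N (left out, the last holds). Time passes only in rows, so rows that repeat a pose let the fingers close, or fill a call up. It gives the time, the measured TCP pose, the force and the opening at its end, in the units of the state.
- observe(): the state, without advancing time (a new reading comes with each control period).
- get_image(name): name is "side" or "top" or "wrist"; returns a dict with "frame" (420x560x3 uint8, red, green, blue), "fx", "fy", "cx", "cy" (pixels), "xyz" and "rotation" of the camera in the world. Camera axes: x right, y down, z forward; pixel columns grow to the right and rows downward; lengths in m; the calibration is good to about 2 mm. The wrist camera is an equidistant fisheye: a pixel r from the principal point sees the ray r / f radians off the axis. A picture is of the moment at which its call begins. There is no depth.
- close_job(): hands the job in, once; it reports no verdict.
Trained networks look in a picture, given as the dict that the camera call returned (one of the last four; its "shot" number tells which), for a name from the list of things; names that differ only in an ending like _2 or _b are one class to them, and where a whole thing is asked for, a point or a joint stands for the part that bears it (a point fixed in the world has none). Each returns a list of dicts, best first, with "confidence" (0 to 1); they miss things now and then, are a little off and sometimes report something else, mostly with a low value. They report only what shows in the picture. A call takes as long as a camera call. They do not tell look-alikes from the thing itself.
- silhouettes(target, picture): "pixels" (420x560 bool, what is visible of it) and "box" ([centre column, centre row, width, height] in pixels, round what is visible of it).
The state is a dict: "time_s": time; "q": joint angles; "qvel": joint speeds; "joint_efforts": joint torques, N m; "position": TCP position; "tool_rot": TCP orientation; "ft_force": force on the tool from outside, world axes, zero at the start; "wrist_torque": the same for the moment, N m; "grip_width": finger opening in m.
Only numpy, scipy, OpenCV 4.12 (cv2) and the standard library are available. Lean on these libraries where they do the work, as an engineer would, in place of code of your own. Each camera call takes 0.05 s, during which the arm holds its last target.

TASK

Mount the small black power supply on the sloped bench stand: its metal foot only goes into the stand's track from the open upper end, so start it in there and slide it down until it is fully home against the end stop. Then push the stand's sliding bolt all the way across the open end so that the supply is locked in, and let go. Leave the tape measure, the bit case and the blue pliers lying where they are.

Things in the scene. Friction and masses are not known exactly. Their poses are not given: they have to be found in the camera images.
- unit_centre (a point): Centre of the loose power supply's black box: 90 mm long (x) x 51 wide (y) x 30 high (z up). It is screwed on an aluminium foot whose underside is 41 mm below this point; 0.25 to 0.5 kg in all. It starts standing on its foot on the bench right of the stand, turned up to 35 degrees. Take it across its width. Same both ways round: either end may go first.
- foot (a point): Centre of the underside of the supply's foot (axes as unit_centre). From below: a flange 90 long x 40 wide x 6 mm thick, its last 8 mm at each end only 32 wide and 5 thick as a lead-in; a neck 24 wide, 80 long, up to 22 mm above the underside; a plate 46 wide from 22 to 26 mm; then the black box.
- track: Aluminium track fixed on the grey stand, which stands fast on the bench. Origin: on the track's floor, centre line, at the face of the end stop (22 mm high) at the low end, which is on the left. x runs 25 degrees up the slope, roughly to the right (within 20 degrees), to the open end; y across it, away from the robot; z square to its floor, up. Track 61 mm wide outside; floor 36 mm over the bench at the origin.
- entry (a point): Middle of the track's floor where side walls and lips begin, 88 mm up the slope from the stop (axes as track). Walls 45 mm apart, about 49 at the entry; lips leave a gap of 30 mm for the neck; 10 mm of height under them, their top 14 mm over the floor (16 at the entry). The bare floor, 61 mm wide, goes on 64 mm farther up as a landing where the foot can be laid.
- home (a point): Where the centre of the black box is when the supply is home: 45 mm up the slope from the stop face, on the centre line, 41 mm over the track's floor (axes as track).
- keeper (a joint): Steel sliding bolt at the open end, in m: 0 to 0.004 at the start (drawn back towards the robot), 0.050 shut, right across the track. Slides along the track's +y, takes 2 to 3 N, no spring, stays where left. Its bar, 10 mm square, crosses 94 to 104 mm up the slope from the stop, 3 to 13 mm over the floor: 4 mm clear of the foot when that is home, else it strikes the foot.
- knob (a point): Upright round knob of the bolt, to push or pinch: 12 mm thick (cap 17), parallel to the track's z, from 13 to 50 mm over the level of the track's floor; this point is on its axis, 36 mm over that level. It is 99 mm up the slope from the stop and 100 mm from the centre line on the robot's side when drawn back, 50 mm when shut. Guide straps inward of it are up to 16 mm over floor level.
- tape_measure_centre (a point): Bystander: yellow tape measure, 37 x 81 x 62 mm high, point at its centre. Not to be moved.
- bit_case_centre (a point): Bystander: small grey bit case, 55 x 74 x 38 mm high, point at its centre. Not to be moved.
- blue_pliers_centre (a point): Bystander: blue pliers lying flat, 50 x 159 x 13 mm, point at the middle. Not to be moved.
Mind the look-alikes: they are no part of the job. What is shaped like the part that bears track but purple is not meant.

How it is judged (in metres and radians):
On the way, in this order (a step that is already met when the one before it is completed fails the run):
1. the power supply's foot is in the track, home against the end stop (x of unit_centre in the frame of track between 0.04 and 0.0505 m and y of unit_centre in the frame of track between -0.006 and 0.006 m and z of unit_centre in the frame of track between 0.035 and 0.048 m and angle between the x axis of unit_centre and the x axis of track, either way round below 0.12 rad and angle between the z axis of unit_centre and the z axis of track, either way round below 0.12 rad), for 0.2 s.
2. the bolt is pushed fully across the open end (value of joint keeper above 0.044 m), for 0.2 s.
At the end, for the whole second after the job is handed in: The supply sits in the track: centre 40 to 50.5 mm from the stop face (home 45), within 6 mm of the centre line, 35 to 48 mm over the floor, in line within 0.12 rad; bolt shut (44 of 50 mm or more); at rest and released (all of step 1 and value of joint keeper above 0.044 m and linear speed of unit below 0.02 m/s); the robot touches nothing.
It fails at once if the tape measure is moved more than 25 mm (distance of tape_measure_centre from where it was at the start of the episode above 0.025 m).
It fails at once if the bit case is moved more than 25 mm (distance of bit_case_centre from where it was at the start of the episode above 0.025 m).
It fails at once if the pair of blue pliers is moved more than 25 mm (distance of blue_pliers_centre from where it was at the start of the episode above 0.025 m).
It also fails if it takes over 45 s, if anything falls off the work surface, if the arm or the gripper's body presses on something with over 40 N, if the wrist force passes 120 N, or if a joint passes its speed limit or range.

## Working session

There is one attempt and no reset: what is moved stays moved. The work goes in short steps, Python scripts to look and compute and a shell command to move; the robot and the scene stay as the last step left them, time stands still between calls to the robot, and variables do not carry over. Pictures are saved under pics/ and viewed, and the job is handed in when it is done.

```bash
mkdir -p pics; ls; python3 - <<'E'
from rig import *
import cv2,numpy as np
s=observe(); print(s); print(grip_depth)
for n in ("side","top","wrist"):
    p=get_image(n); cv2.imwrite(f"pics/{n}0.png",p["frame"][:,:,::-1])
    print(n,{k:(np.round(v,4).tolist() if k!='frame' else 0) for k,v in p.items()})
E
```

```text
pics
{'time_s': 0.0, 'q': array([ 6.04871752e+01,  2.18382968e+01,  7.43852906e+01, -1.28825789e-03,
        8.38582163e+01, -1.23335878e+01]), 'qvel': array([-0.03780849,  0.00737638,  0.00935794,  0.01013036, -0.06923121,
       -0.08212302]), 'joint_efforts': array([-7.43295113e-04, -4.48466349e+01, -2.31280124e+01, -2.28624813e-04,
        4.73121065e-03,  6.07800477e-07]), 'position': array([0.16228415, 0.52519619, 0.23073386]), 'tool_rot': array([[-9.55386078e-01,  2.95359061e-01, -6.83878209e-04],
       [ 2.95359717e-01,  9.55385297e-01, -1.25350014e-03],
       [ 2.83134561e-04, -1.39956666e-03, -9.99998981e-01]]), 'ft_force': array([ 0.82849671,  0.9356405 , -0.59922614]), 'wrist_torque': array([-0.02532339, -0.04108218, -0.03995495]), 'grip_width': 0.08576049349196797}
0.0187
side {'frame': 0, 'fx': 405.2099, 'fy': 405.2099, 'cx': 272.9409, 'cy': 214.881, 'xyz': [-0.1188, -1.0895, 0.6629], 'rotation': [[0.8627, -0.2147, 0.4579], [-0.5057, -0.3571, 0.7853], [-0.0051, -0.9091, -0.4166]], 'shot': 1}
top {'frame': 0, 'fx': 446.377, 'fy': 446.377, 'cx': 276.6973, 'cy': 208.8661, 'xyz': [0.4001, -0.0614, 1.5174], 'rotation': [[0.022, -0.9969, 0.0755], [-0.9996, -0.0205, 0.0206], [-0.019, -0.0759, -0.9969]], 'shot': 2}
wrist {'frame': 0, 'fx': 325.1923, 'fy': 325.1923, 'cx': 275.4278, 'cy': 211.2864, 'xyz': [0.0843, 0.5492, 0.3737], 'rotation': [[0.295, 0.9063, 0.3027], [0.9555, -0.279, -0.0958], [-0.0024, 0.3175, -0.9483]], 'shot': 3}
```

View pics/side0.png

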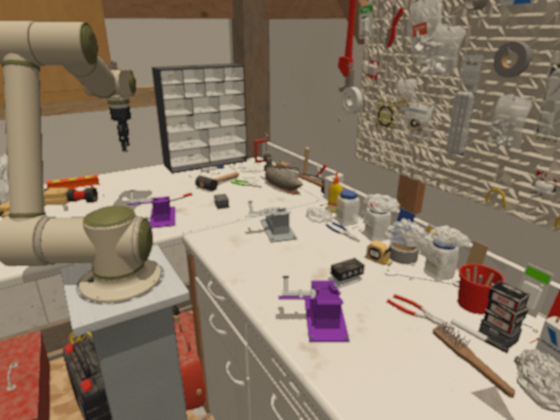

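View pics/top0.png

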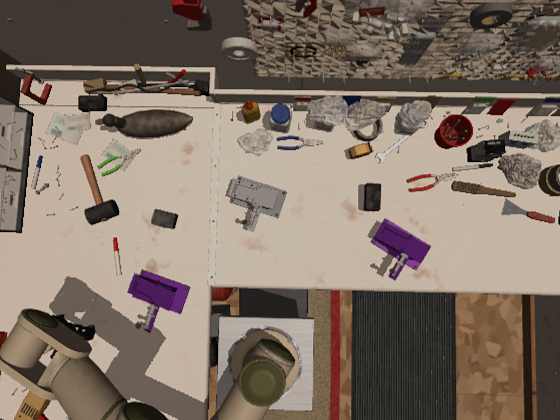

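View pics/wrist0.png

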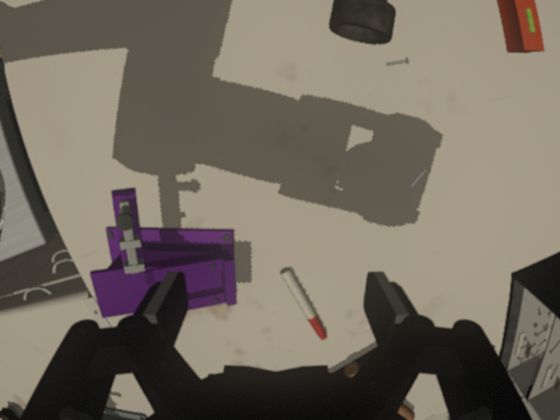

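```bash
python3 - <<'E'
from rig import *
import cv2,numpy as np
ps={n:get_image(n) for n in("side","top")}
for n,p in ps.items():
    for t in ("unit_centre","foot","track","keeper","knob","tape_measure_centre","bit_case_centre","blue_pliers_centre"):
        r=silhouettes(t,p)
        print(n,t,[(round(a["confidence"],2),np.round(a["box"]).tolist(),int(a["pixels"].sum())) for a in r][:5])
f=ps["top"]["frame"]; s=ps["side"]["frame"]
a=cv2.resize(f[160:250,210:400],None,fx=4,fy=4,interpolation=cv2.INTER_CUBIC)
b=cv2.resize(s[190:290,230:400],None,fx=4.4,fy=4.4,interpolation=cv2.INTER_CUBIC)
cv2.imwrite("pics/topz.png",a[:,:,::-1]);cv2.imwrite("pics/sidez.png",b[:,:,::-1])
E
```

```text
side unit_centre [(0.64, [346.0, 275.0, 35.0, 30.0], 765)]
side foot [(0.73, [346.0, 275.0, 29.0, 30.0], 733)]
side track [(0.7, [312.0, 292.0, 64.0, 31.0], 964), (0.66, [150.0, 196.0, 42.0, 13.0], 325), (0.59, [268.0, 208.0, 38.0, 16.0], 204)]
side keeper [(0.61, [134.0, 198.0, 9.0, 11.0], 42), (0.34, [268.0, 210.0, 42.0, 14.0], 282)]
side knob [(0.69, [299.0, 283.0, 29.0, 21.0], 178), (0.56, [132.0, 197.0, 3.0, 4.0], 13)]
side tape_measure_centre [(0.86, [380.0, 252.0, 23.0, 29.0], 475)]
side bit_case_centre [(0.47, [222.0, 201.0, 16.0, 16.0], 221)]
side blue_pliers_centre [(0.62, [343.0, 231.0, 35.0, 19.0], 132)]
top unit_centre [(0.63, [372.0, 196.0, 16.0, 28.0], 384)]
top foot [(0.94, [373.0, 198.0, 18.0, 28.0], 453), (0.52, [253.0, 208.0, 50.0, 46.0], 1167)]
top track [(0.78, [252.0, 204.0, 47.0, 51.0], 1127), (0.67, [152.0, 305.0, 50.0, 55.0], 1148), (0.63, [406.0, 252.0, 52.0, 55.0], 1308)]
top keeper [(0.67, [143.0, 320.0, 11.0, 16.0], 82)]
top knob [(0.58, [250.0, 214.0, 16.0, 16.0], 79), (0.44, [146.0, 320.0, 22.0, 21.0], 112), (0.41, [394.0, 271.0, 8.0, 9.0], 24)]
top tape_measure_centre [(0.53, [362.0, 152.0, 31.0, 16.0], 259)]
top bit_case_centre [(0.72, [164.0, 218.0, 30.0, 20.0], 379), (0.46, [371.0, 197.0, 21.0, 30.0], 430), (0.44, [250.0, 218.0, 14.0, 23.0], 80)]
top blue_pliers_centre [(0.66, [299.0, 141.0, 44.0, 14.0], 275), (0.32, [250.0, 216.0, 15.0, 21.0], 104)]
```

View pics/topz.png

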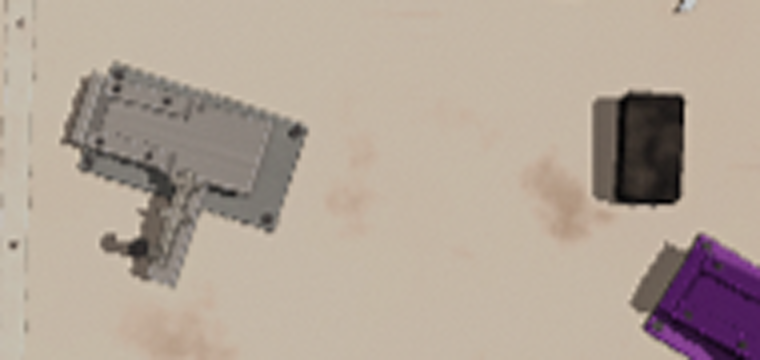

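View pics/sidez.png

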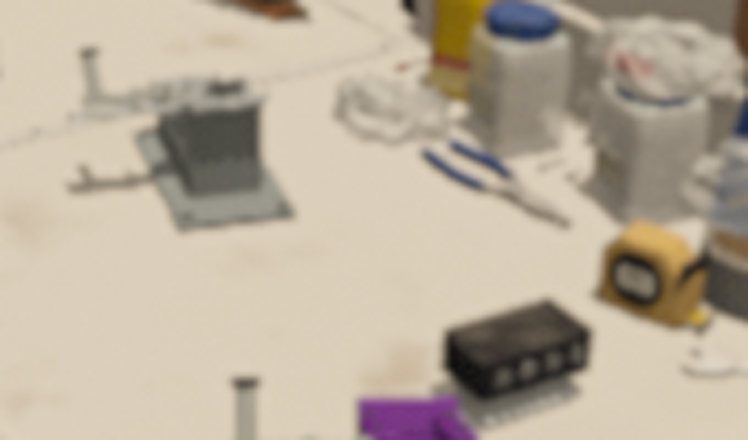

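```bash
cat > h.py <<'E'
import numpy as np,cv2
from rig import *
def ray(p,u,v):
    a=(u-p["cx"])/p["fx"];b=(v-p["cy"])/p["fy"]
    if p.get("fish"):
        r=np.hypot(a,b); d=np.array([a/r*np.sin(r),b/r*np.sin(r),np.cos(r)]) if r>1e-9 else np.array([0,0,1.])
    else: d=np.array([a,b,1.])
    return np.array(p["rotation"])@d
def onz(p,u,v,z):
    d=ray(p,u,v);o=np.array(p["xyz"]);return o+d*(z-o[2])/d[2]
def proj(p,X):
    c=np.array(p["rotation"]).T@(np.asarray(X,float)-np.array(p["xyz"]))
    if p.get("fish"):
        rho=np.hypot(c[0],c[1]);th=np.arctan2(rho,c[2]);k=th/max(rho,1e-9)
        return np.array([p["cx"]+p["fx"]*c[0]*k,p["cy"]+p["fy"]*c[1]*k])
    return np.array([p["cx"]+p["fx"]*c[0]/c[2],p["cy"]+p["fy"]*c[1]/c[2]])
def shot(n,save=None):
    p=get_image(n);p["fish"]=n=="wrist"
    if save: cv2.imwrite("pics/"+save,p["frame"][:,:,::-1])
    return p
E
python3 - <<'E'
from h import *
p=shot("top")
z=lambda x,y:(210+(x+.5)/4-.5,160+(y+.5)/4-.5)
for n,x,y,h in [("u",620,95,.056),("u",684,95,.056),("u",682,203,.056),("u",617,202,.056),("base",118,65,.004),("base",305,130,.004),("base",270,230,.004),("base",80,170,.004),
 ("topR",272,120,.1),("topR2",250,195,.1),("knobtop",108,243,.12),("stopL",90,72,.05),("stopL2",65,142,.05)]:
    print(n,np.round(onz(p,*z(x,y),h),4))
for n,u,v,h in [("tape",362,152,.06),("pliers",299,141,.01)]: print(n,onz(p,u,v,h).round(3))
E
```

```text
u [ 0.6007 -0.3184  0.056 ]
u [ 0.6017 -0.3707  0.056 ]
u [ 0.5128 -0.3695  0.056 ]
u [ 0.5125 -0.3165  0.056 ]
base [0.6254 0.101  0.004 ]
base [ 0.5726 -0.0602  0.004 ]
base [ 0.4866 -0.0323  0.004 ]
base [0.5345 0.1309 0.004 ]
topR [ 0.5692 -0.0338  0.1   ]
topR2 [ 0.5087 -0.0176  0.1   ]
knobtop [0.4671 0.0924 0.12  ]
stopL [0.6122 0.1192 0.05  ]
stopL2 [0.5534 0.1382 0.05  ]
tape [ 0.704 -0.308  0.06 ]
pliers [ 0.749 -0.102  0.01 ]
```

```bash
python3 -m crank '{"slide":[[-0.03,-0.022,-0.005],[-0.07,-0.053,-0.01],[-0.11,-0.084,-0.02],[-0.15,-0.114,-0.02],[-0.19,-0.145,-0.02],[-0.23,-0.175,-0.02],[-0.27,-0.206,-0.02],[-0.31,-0.236,-0.02]],"roll":[0.1,0.2,0.3,0.4,0.5,0.6,0.7,0.8],"grip":[0.085,0.085,0.085,0.085,0.085,0.085,0.085,0.085]}'
python3 - <<'E'
from h import *
s=observe();R=s["tool_rot"];print(s["position"],R.round(3),s["q"].round(1)); print(R.T@(np.array([.53,.01,.25])-s["position"]))
print(np.degrees(np.arctan2(R[1,0],R[0,0])))
E
```

```text
time_s: 1.9
position: [0.3876, 0.2095, 0.2516]
tool_rot: [[-0.45, 0.893, 0.001], [0.893, 0.45, 0.0], [-0.0, 0.001, -1.0]]
ft_force: [0.7, 0.9, 0.1]
grip_width: 0.0849
[0.38755316 0.20950808 0.25160037] [[-0.45   0.893  0.001]
 [ 0.893  0.45   0.   ]
 [-0.     0.001 -1.   ]] [ 12.9   9.8  88.1   0.   82.  -13.8]
[-0.24227259  0.03739512  0.00165364]
116.75176228945507
```

```bash
python3 -m crank '{"slide":[[-0.04,0.006,0],[-0.08,0.012,0],[-0.12,0.019,0],[-0.16,0.025,0],[-0.20,0.031,0],[-0.242,0.037,0.0],[-0.242,0.037,0],[-0.242,0.037,0]],"roll":[0.12,0.24,0.36,0.48,0.60,0.72,0.78,0.78],"grip":[0.085,0.085,0.085,0.085,0.085,0.085,0.085,0.085]}'
python3 - <<'E'
from h import *
p=shot("wrist","w1.png")
for t in ("track","keeper","knob"):
    r=silhouettes(t,p)
    print(t,[(round(a["confidence"],2),np.round(a["box"]).tolist(),int(a["pixels"].sum())) for a in r][:5])
print({k:np.round(p[k],4).tolist() for k in("xyz","rotation")})
E
```

```text
time_s: 2.7
position: [0.5299, 0.0116, 0.251]
tool_rot: [[0.306, 0.952, -0.001], [0.952, -0.306, 0.0], [0.0, -0.001, -1.0]]
ft_force: [-0.1, 0.4, -0.6]
grip_width: 0.085
track [(0.93, [250.0, 148.0, 156.0, 163.0], 12704), (0.58, [2.0, 10.0, 5.0, 17.0], 98)]
keeper [(0.57, [219.0, 168.0, 90.0, 26.0], 1009)]
knob [(0.56, [221.0, 168.0, 90.0, 29.0], 1010)]
{'xyz': [0.5553, 0.0893, 0.3938], 'rotation': [[0.9521, -0.2891, -0.0994], [-0.3057, -0.9023, -0.304], [-0.0018, 0.3199, -0.9475]]}
```

View pics/w1.png

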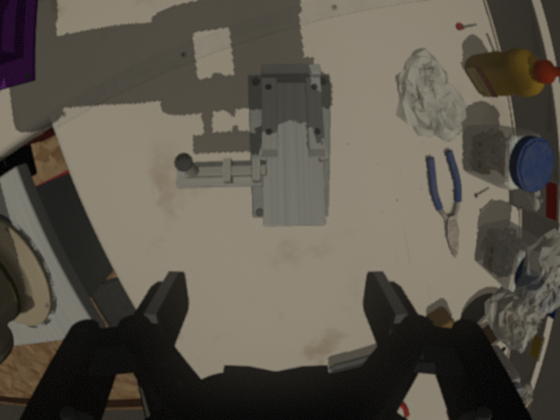

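```bash
python3 - <<'E'
import cv2
f=cv2.imread("pics/w1.png")[55:235,165:345]
f=cv2.resize(f,(594*4//4,594),interpolation=cv2.INTER_CUBIC);cv2.imwrite("pics/w1z.png",f)
E
```

```text
(no output)
```

View pics/w1z.png

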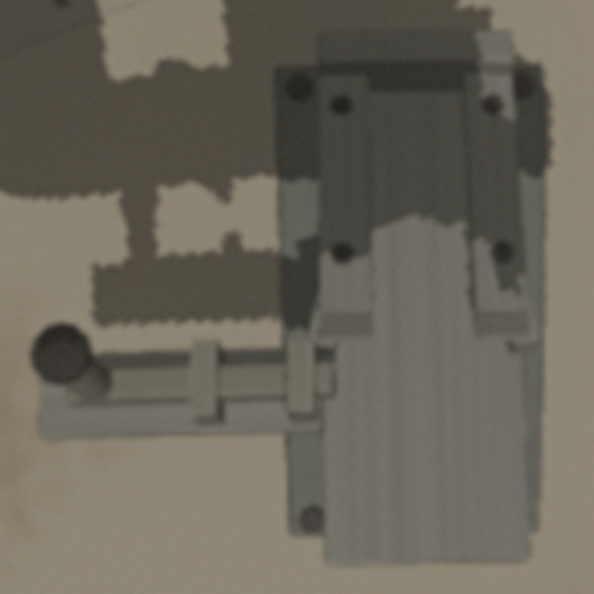

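```bash
cat >> h.py <<'E'
S25,C25=np.sin(np.radians(25)),np.cos(np.radians(25))
def track(x0,y0,yaw):
    h=np.array([np.cos(yaw),np.sin(yaw)])
    X=np.array([h[0]*C25,h[1]*C25,S25]);Z=np.array([-h[0]*S25,-h[1]*S25,C25]);Y=np.cross(Z,X)
    return np.array([x0,y0,.036]),np.column_stack([X,Y,Z])
E
cat > fit.py <<'E'
from h import *
from scipy.optimize import least_squares
p=dict(xyz=[0.5553,0.0893,0.3938],rotation=[[0.9521,-0.2891,-0.0994],[-0.3057,-0.9023,-0.304],[-0.0018,0.3199,-0.9475]],fx=325.1923,fy=325.1923,cx=275.4278,cy=211.2864,fish=True)
K=[((152,-30.5,0),(324,564)),((152,30.5,0),(531,562)),((0,-30.5,22),(320,64)),((0,30.5,22),(514,66)),((80,-15,14),(372,312)),((80,15,14),(473,312)),((120,-30.5,0),(326,440)),((120,30.5,0),(529,440))]
w=[1,1,1,1,.3,.3,0,0]
px=lambda z:np.array([165+(z[0]+.5)*180/594-.5,55+(z[1]+.5)*180/594-.5])
def f(v,full=False):
    o,R=track(*v[:3])
    return np.concatenate([(proj(p,o+R@(np.array(k)/1000))-px(z))*ww for (k,z),ww in zip(K,w)])
r=least_squares(f,[.58,.12,np.radians(252)])
print(r.x,np.degrees(r.x[2]));print(f(r.x).reshape(-1,2).round(2))
o,R=track(*r.x)
P=lambda *k:(o+R@(np.array(k)/1000)).round(4)
print("knob50",proj(p,P(99,-100,50)),"meas",px((62,353)), "landing",P(120,0,0),"home",P(45,0,41),"knob",P(99,-100,36))
E
python3 fit.py
```

```text
[0.57744285 0.10736823 4.41712884] 253.08284020166047
[[-0.08  0.51]
 [-0.17  0.15]
 [-0.47 -0.03]
 [ 0.66 -0.75]
 [ 0.09  0.2 ]
 [ 0.24  0.13]
 [-0.    0.  ]
 [-0.    0.  ]]
knob50 [179.74895261 161.82829758] meas [183.43939394 161.62121212] landing [0.5458 0.0033 0.0867] home [0.5706 0.0849 0.0922] knob [0.4601 0.0652 0.1105]
```

```bash
python3 -m crank '{"slide":[[-0.043,0.012,0],[-0.086,0.024,0],[-0.13,0.036,0],[-0.175,0.048,0],[-0.22,0.061,0],[-0.265,0.073,0],[-0.31,0.086,0],[-0.343,0.095,0]],"roll":[0.145,0.29,0.435,0.58,0.725,0.87,1.02,1.17],"grip":[0.085,0.085,0.085,0.085,0.085,0.085,0.085,0.085]}'
python3 - <<'E'
from h import *
p=shot("wrist","w2.png")
r=silhouettes("unit_centre",p)
print([(round(a["confidence"],2),np.round(a["box"]).tolist(),int(a["pixels"].sum())) for a in r][:5])
np.save("w2cam.npy",{k:p[k] for k in p if k!="frame"},allow_pickle=True)
E
```

```text
time_s: 3.7
position: [0.5154, -0.3451, 0.2514]
tool_rot: [[0.996, 0.086, 0.0], [0.086, -0.996, -0.0], [0.0, 0.0, -1.0]]
ft_force: [0.8, -0.2, -0.6]
grip_width: 0.0848
[(0.69, [279.0, 143.0, 56.0, 85.0], 3995), (0.46, [8.0, 153.0, 15.0, 60.0], 645)]
```

View pics/w2.png

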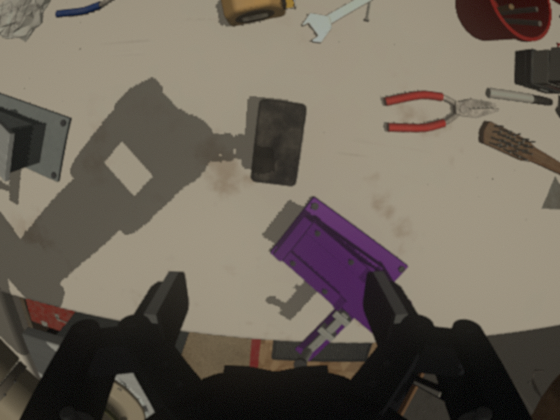

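```bash
python3 - <<'E'
from h import *
p=np.load("w2cam.npy",allow_pickle=True).item(); f=cv2.imread("pics/w2.png")
g=f.max(2)
m=np.zeros_like(g);m[90:192,245:312]=(g[90:192,245:312]<62)
n,l,st,c=cv2.connectedComponentsWithStats(m);k=1+np.argmax(st[1:,4]);m=(l==k).astype(np.uint8)
m=cv2.morphologyEx(m,cv2.MORPH_OPEN,np.ones((5,5)))
cn=max(cv2.findContours(m,0,2)[0],key=len)[:,0]
W=np.array([onz(p,u,v,.056)[:2] for u,v in cn])
r=cv2.minAreaRect((W*1000).astype(np.float32));print(r, p["xyz"])
z=cv2.resize(f[85:200,235:320],None,fx=5,fy=5,interpolation=cv2.INTER_CUBIC)
cv2.drawContours(z,[((cn-[235,85])*5+2)[:,None].astype(int)],-1,(0,255,0),1);cv2.imwrite("pics/w2z.png",z)
E
```

```text
((559.0689697265625, -344.0383605957031), (47.997398376464844, 87.11325073242188), 87.73999786376953) [ 0.59736619 -0.33838468  0.39427016]
```

View pics/w2z.png

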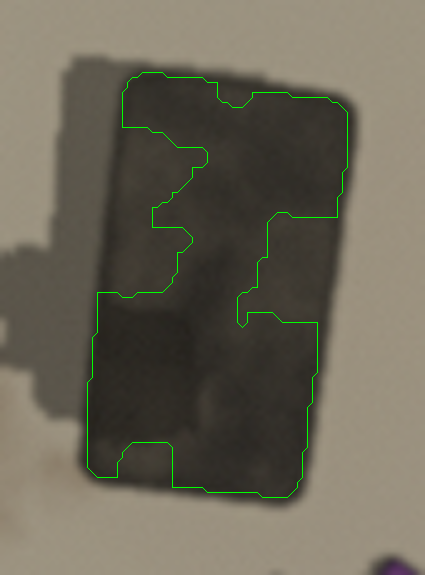

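```bash
python3 - <<'E'
from h import *
p=np.load("w2cam.npy",allow_pickle=True).item()
C=[(122,68),(357,96),(301,503),(80,486)]
W=np.array([onz(p,235+(a+.5)/5-.5,85+(b+.5)/5-.5,.056)[:2] for a,b in C]);print(W.round(4),W.mean(0))
for i in range(4): print(np.linalg.norm(W[i]-W[(i+1)%4]))
d=W[0]+W[1]-W[2]-W[3];print(np.degrees(np.arctan2(d[1],d[0])))
e=W[0]+W[3]-W[1]-W[2];print(np.degrees(np.arctan2(e[1],e[0]))-90)
s=observe();R=s["tool_rot"]
print(R.T@(np.r_[W.mean(0),.25]-s["position"]))
E
```

```text
[[ 0.6034 -0.3214]
 [ 0.602  -0.3698]
 [ 0.5147 -0.3668]
 [ 0.5144 -0.3193]] [ 0.55864537 -0.34430179]
0.0484041274275034
0.08731932451132618
0.04749856236218612
0.0890326325778408
-1.6613487074882431
-0.6568395172123047
[0.04358481 0.00169578 0.00045489]
```

```bash
python3 -m crank '{"slide":[[0.02,0.001,0.03],[0.036,0.002,0.07],[0.036,0.002,0.115],[0.036,0.002,0.16],[0.036,0.002,0.195],[0.036,0.002,0.219],[0.036,0.002,0.229],[0.036,0.002,0.229]],"roll":[0.05,0.107,0.107,0.107,0.107,0.107,0.107,0.107],"grip":[0.085,0.085,0.085,0.085,0.085,0.085,0.085,0.085]}'
python3 -m crank '{"slide":[[0,0,0],[0,0,0],[0,0,0],[0,0,0],[0,0,0],[0,0,0],[0,0,0],[0,0,0]],"roll":[0,0,0,0,0,0,0,0],"grip":[0.06,0.04,0.04,0.04,0.04,0.04,0.04,0.04]}' 30
python3 - <<'E'
from h import *
shot("wrist","w3.png")
E
```

```text
time_s: 4.6
position: [0.5518, -0.3407, 0.0218]
tool_rot: [[1.0, -0.013, -0.001], [-0.013, -1.0, 0.001], [-0.001, -0.001, -1.0]]
ft_force: [-0.2, 0.5, 0.6]
grip_width: 0.0851
time_s: 5.4
position: [0.5525, -0.3424, 0.0241]
tool_rot: [[1.0, -0.015, 0.002], [-0.015, -1.0, -0.002], [0.002, 0.002, -1.0]]
ft_force: [0.3, 0.6, 6.9]
grip_width: 0.0495
```

View pics/w3.png

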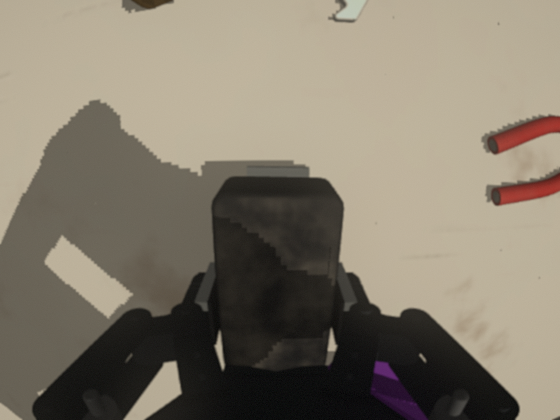

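```bash
python3 -m crank '{"slide":[[0,0,-0.03],[0,0,-0.08],[0,0,-0.13],[0,-0.02,-0.17],[-0.002,-0.06,-0.195],[-0.004,-0.105,-0.195],[-0.006,-0.15,-0.195],[-0.008,-0.19,-0.195]],"roll":[0,0,-0.05,-0.18,-0.31,-0.44,-0.57,-0.70],"grip":[0.04,0.04,0.04,0.04,0.04,0.04,0.04,0.04]}' 30
python3 - <<'E'
from h import *
s=observe();R=s["tool_rot"];print(s["position"],R.round(3),s["q"].round(1)); print(R.T@(np.array([.5447,0,.2])-s["position"]))
print(73.08-np.degrees(np.arctan2(R[1,0],R[0,0])))
E
```

```text
time_s: 6.25
position: [0.546, -0.1496, 0.2175]
tool_rot: [[0.771, 0.637, -0.0], [0.637, -0.771, 0.0], [0.0, -0.0, -1.0]]
ft_force: [0.3, -0.7, -2.8]
grip_width: 0.0497
[ 0.54595813 -0.1495949   0.21750239] [[ 0.771  0.637 -0.   ]
 [ 0.637 -0.771  0.   ]
 [ 0.    -0.    -1.   ]] [-27.3  24.   73.1   0.   82.9  23.1]
[ 0.0942918  -0.11613386  0.01756515]
33.52590688333097
```

```bash
python3 -m crank '{"slide":[[0.02,-0.025,0],[0.05,-0.061,0],[0.075,-0.092,0.005],[0.094,-0.116,0.01],[0.094,-0.116,0.018],[0.094,-0.116,0.018],[0.094,-0.116,0.018],[0.094,-0.116,0.018]],"roll":[-0.12,-0.25,-0.38,-0.50,-0.585,-0.585,-0.585,-0.585],"grip":[0.04,0.04,0.04,0.04,0.04,0.04,0.04,0.04]}' 30
python3 - <<'E'
from h import *
s=observe();R=s["tool_rot"];print(s["position"],R.round(3),s["q"].round(1)); print(R.T@(np.array([.5447,0,.126])-s["position"]))
print(73.08-np.degrees(np.arctan2(R[1,0],R[0,0])))
p=shot("wrist","w4.png");shot("side","s4.png")
f=cv2.imread("pics/s4.png")[130:270,190:360];cv2.imwrite("pics/s4z.png",cv2.resize(f,None,fx=4,fy=4,interpolation=cv2.INTER_CUBIC))
E
```

```text
time_s: 7.05
position: [0.5462, -0.0031, 0.1997]
tool_rot: [[0.299, 0.954, 0.0], [0.954, -0.299, -0.0], [-0.0, 0.0, -1.0]]
ft_force: [0.0, -0.0, -2.7]
grip_width: 0.0497
[ 0.54623912 -0.00314507  0.19969223] [[ 0.299  0.954  0.   ]
 [ 0.954 -0.299 -0.   ]
 [-0.     0.    -1.   ]] [-12.7  22.8  78.1  -0.   79.    4.7]
[ 0.00254329 -0.00244507  0.07369096]
0.4854321996373159
```

View pics/w4.png

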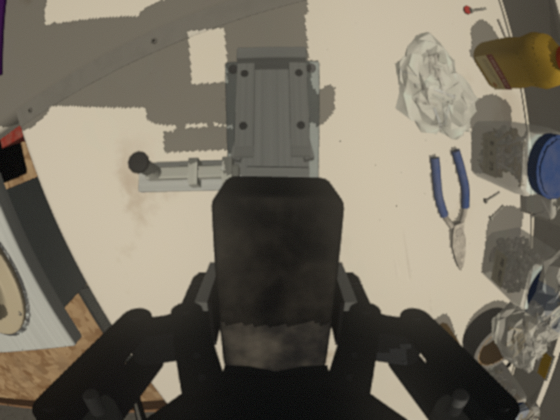

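View pics/s4z.png

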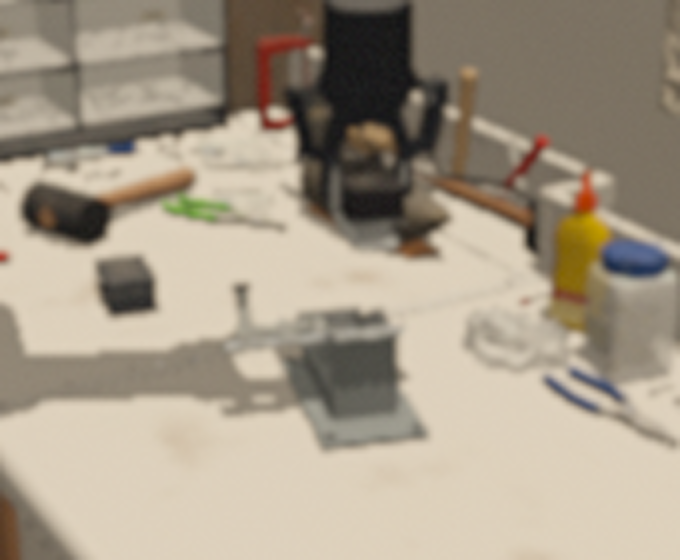

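```bash
python3 - <<'E'
from h import *
p=shot("wrist","w5.png")
o,R=track(0.57744285,0.10736823,4.41712884)
f=p["frame"][:,:,::-1].copy();f=cv2.resize(f[30:230,180:360],None,fx=3,fy=3,interpolation=cv2.INTER_CUBIC)
for k in [(0,-30.5,22),(0,30.5,22),(80,-15,14),(80,15,14),(88,-30.5,14),(88,30.5,14),(99,-97,50),(100,30.5,0)]:
    u=proj(p,o+R@(np.array(k)/1000)); cv2.circle(f,tuple(((u-[180,30])*3+1).astype(int).tolist()),2,(0,0,255),-1)
cv2.imwrite("pics/w5z.png",f)
s=observe();R=s["tool_rot"];print(s["position"]); print(R.T@(np.array([.5447,0,.126])-s["position"]))
E
```

```text
[ 0.54622312 -0.00298629  0.19957853]
[ 0.00239799 -0.00237501  0.07357749]
```

View pics/w5z.png

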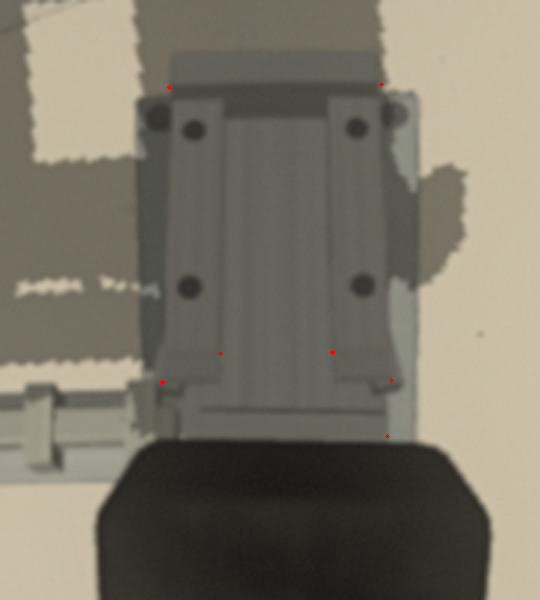

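```bash
python3 -m crank '{"slide":[[0.002,-0.002,0.02],[0.0024,-0.0024,0.05],[0.0024,-0.0024,0.068],[0.0024,-0.0024,0.072],[0.0024,-0.0024,0.075],[0.0024,-0.0024,0.077],[0.0024,-0.0024,0.079],[0.0024,-0.0024,0.081]],"roll":[-0.008,-0.008,-0.008,-0.008,-0.008,-0.008,-0.008,-0.008],"grip":[0.04,0.04,0.04,0.04,0.04,0.04,0.04,0.04]}' 20
python3 - <<'E'
from h import *
shot("wrist","w6.png");shot("side","s6.png")
f=cv2.imread("pics/s6.png")[160:260,220:340];cv2.imwrite("pics/s6z.png",cv2.resize(f,None,fx=5,fy=5,interpolation=cv2.INTER_CUBIC))
E
```

```text
time_s: 8.0
position: [0.5455, 0.0016, 0.122]
tool_rot: [[0.289, 0.957, 0.005], [0.957, -0.289, 0.001], [0.003, 0.004, -1.0]]
ft_force: [-4.6, 11.4, 25.7]
grip_width: 0.0494
```

View pics/w6.png

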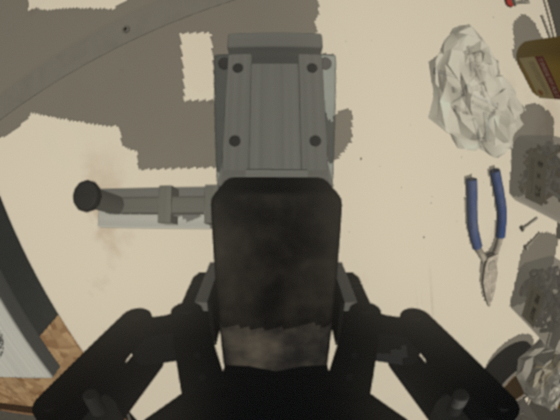

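View pics/s6z.png

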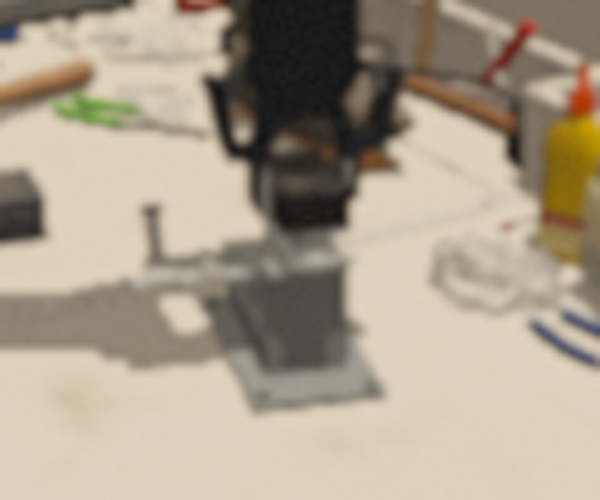

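```bash
python3 -m crank '{"slide":[[0,0,-0.015],[-0.008,0,-0.018],[-0.021,0,-0.018],[-0.021,0,-0.018],[-0.021,0,-0.012],[-0.021,0,-0.008],[-0.021,0,-0.006],[-0.021,0,-0.006]],"roll":[0,0,0,0,0,0,0,0],"grip":[0.04,0.04,0.04,0.04,0.04,0.04,0.04,0.04]}' 20
python3 - <<'E'
from h import *
o,R=track(0.57744285,0.10736823,4.41712884)
s=observe();print(s["position"],((s["position"]-o)@R).round(4)); h=np.array([-.291,-.957]);print((s["position"]-o)[:2]@h, s["ft_force"])
E
```

```text
time_s: 8.9
position: [0.5384, -0.0194, 0.1238]
tool_rot: [[0.289, 0.957, -0.001], [0.957, -0.289, 0.0], [-0.0, -0.001, -1.0]]
ft_force: [-0.5, 0.5, -3.4]
grip_width: 0.0496
[ 0.53836419 -0.0193586   0.12384604] [ 0.1573 -0.0005  0.0236]
0.13264946752799492 [-0.47648686  0.52287809 -3.40284786]
```

```bash
python3 -m crank '{"slide":[[0,0,0.001],[0,0,0.002],[0,0,0.002],[0,0,0.002],[0,0,0.002],[0,0,0.002],[0,0,0.002],[0,0,0.002]],"roll":[0,0,0,0,0,0,0,0],"grip":[0.045,0.045,0.0495,0.050,0.0505,0.051,0.0515,0.052]}' 20
python3 - <<'E'
from h import *
shot("wrist","w7.png");shot("side","s7.png")
f=cv2.imread("pics/s7.png")[160:260,220:340];cv2.imwrite("pics/s7z.png",cv2.resize(f,None,fx=5,fy=5,interpolation=cv2.INTER_CUBIC))
E
```

```text
time_s: 9.7
position: [0.5386, -0.0196, 0.1222]
tool_rot: [[0.289, 0.957, 0.0], [0.957, -0.289, -0.0], [-0.0, 0.0, -1.0]]
ft_force: [-0.4, 0.1, 0.8]
grip_width: 0.0521
```

View pics/w7.png

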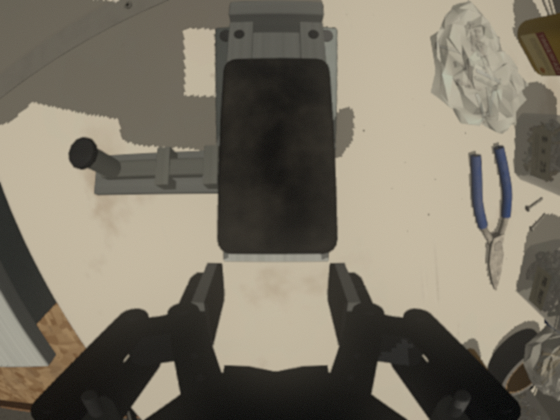

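View pics/s7z.png

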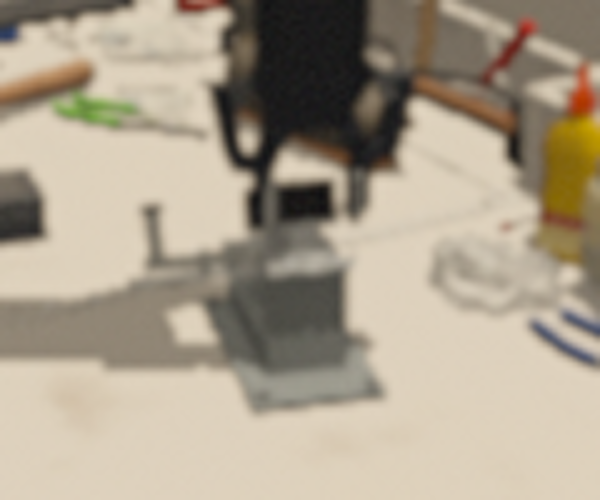

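```bash
cat > unit.py <<'E'
from h import *
from scipy.optimize import least_squares
from scipy.spatial.transform import Rotation as Ro
TR=(0.57744285,0.10736823,4.41712884)
def fitunit(p,pts,c0=.07):
    o,R=track(*TR)
    K=np.array([(-45,-25.5,15),(-45,25.5,15),(45,25.5,15),(45,-25.5,15)])/1000
    def f(v):
        Q=Ro.from_euler('yz',v[3:]).as_matrix()
        return np.concatenate([proj(p,o+R@(v[:3]+Q@k))-np.array(u) for k,u in zip(K,pts)]+[0*v])
    r=least_squares(f,[c0,0,.041,0,0]);print("x,y,z mm",(r.x[:3]*1000).round(1),"pitch,yaw deg",np.degrees(r.x[3:]).round(1),"res",r.fun[:8].round(1))
E
python3 - <<'E'
from unit import *
p=shot("wrist","w8.png")
f=p["frame"][:,:,::-1]
cv2.imwrite("pics/w8z.png",cv2.resize(f[0:280,200:360],None,fx=2.1,fy=2.1,interpolation=cv2.INTER_CUBIC))
fitunit(p,[(223,59),(327,59),(337,250),(217,252)])
E
```

```text
x,y,z mm [99.3 -0.  35.6] pitch,yaw deg [1.6 0.7] res [-1.1  0.8  1.1 -0.1  0.1  0.1 -0.  -0.7]
```

View pics/w8z.png

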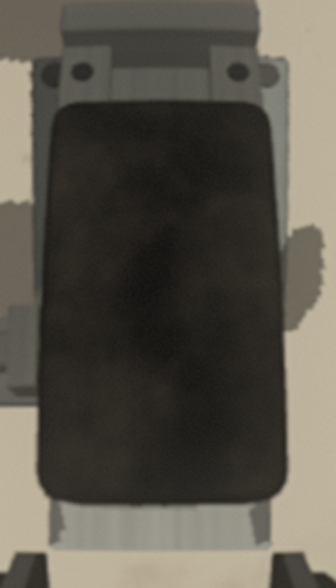

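```bash
python3 -m crank '{"slide":[[-0.008,0,0],[-0.012,0,0],[-0.012,0,0],[-0.012,0,0.0],[-0.012,0,0],[-0.012,0,0],[-0.010,0,0.003],[-0.006,0,0.006]],"roll":[0,0,0,0,0,0,0,0],"grip":[0.04,0.02,0,0,0,0,0,0]}' 40
python3 - <<'E'
from unit import *
p=shot("wrist","w9.png")
o,R=track(*TR);s=observe();t=s["position"]-o;h=t[:2]@[-.291,-.957]-.011
print("edge s,z",(h*C25+t[2]*S25)*1000,(-h*S25+t[2]*C25)*1000,"y",t[:2]@[.957,-.291]*1000)
E
```

```text
time_s: 10.65
position: [0.5368, -0.0251, 0.1161]
tool_rot: [[0.289, 0.957, 0.0], [0.957, -0.289, 0.0], [0.0, 0.0, -1.0]]
ft_force: [-0.1, -0.2, 0.2]
grip_width: 0.0002
edge s,z 148.7720029007141 18.393727160760015 y -0.6881064338403057
```

View pics/w9.png

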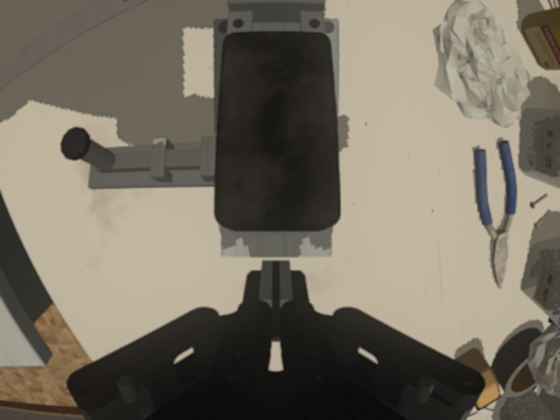

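```bash
python3 -m crank '{"slide":[[0.0054,0,0.0025],[0.0109,0,0.0051],[0.0163,0,0.0076],[0.0217,0,0.0101],[0.0272,0,0.0127],[0.0326,0,0.0152],[0.0381,0,0.0177],[0.0435,0,0.0203]],"roll":[0,0,0,0,0,0,0,0],"grip":[0,0,0,0,0,0,0,0]}' 40
python3 - <<'E'
from unit import *
p=shot("wrist","w10.png")
o,R=track(*TR);s=observe();t=s["position"]-o;h=t[:2]@[-.291,-.957]-.011
print("edge s,z",(h*C25+t[2]*S25)*1000,(-h*S25+t[2]*C25)*1000,"y",t[:2]@[.957,-.291]*1000)
E
```

```text
time_s: 11.5
position: [0.5494, 0.0168, 0.0958]
tool_rot: [[0.289, 0.957, -0.0], [0.957, -0.289, 0.0], [0.0, -0.0, -1.0]]
ft_force: [-0.2, 0.0, 0.6]
grip_width: -0.0001
edge s,z 100.54184683447781 18.671512939094434 y -0.7064055254479058
```

View pics/w10.png

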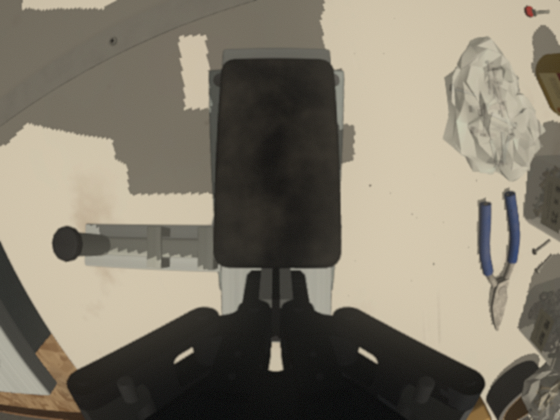

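```bash
python3 -m crank '{"slide":[[0.003,0,0.0014],[0.006,0,0.0028],[0.008,0,0.0037],[0.010,0,0.0047],[0.0115,0,0.0054],[0.0125,0,0.0058],[0.013,0,0.0061],[0.013,0,0.0061]],"roll":[0,0,0,0,0,0,0,0],"grip":[0,0,0,0,0,0,0,0]}' 40
python3 - <<'E'
from unit import *
p=shot("wrist","w11.png")
o,R=track(*TR);s=observe();t=s["position"]-o;h=t[:2]@[-.291,-.957]-.011
print("edge s,z",(h*C25+t[2]*S25)*1000,(-h*S25+t[2]*C25)*1000,"y",t[:2]@[.957,-.291]*1000)
E
```

```text
time_s: 12.35
position: [0.5531, 0.0288, 0.0899]
tool_rot: [[0.289, 0.957, -0.0], [0.957, -0.289, -0.0], [-0.0, -0.0, -1.0]]
ft_force: [0.2, 0.6, -0.4]
grip_width: 0.0003
edge s,z 87.41919206889465 18.76114297874942 y -0.4476516902019597
```

View pics/w11.png

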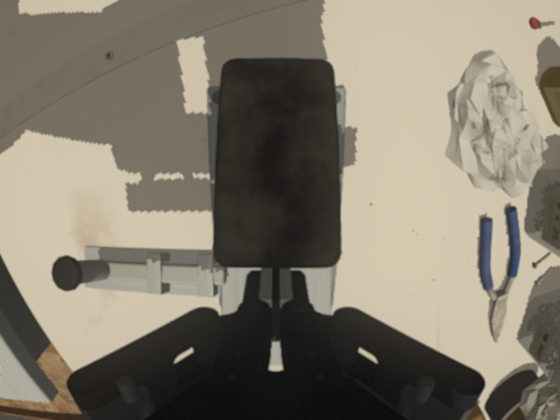

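```bash
python3 - <<'E'
from unit import *
p=shot("wrist","w12.png")
fitunit(p,[(222,59),(334,59),(342,267),(213,267)],.047)
o,R=track(*TR)
f=p["frame"][:,:,::-1].copy();f=cv2.resize(f[30:310,190:370],None,fx=2.1,fy=2.1,interpolation=cv2.INTER_CUBIC)
for c,col in((45,(0,255,0)),(50,(0,0,255))):
  for k in [(c-45,-25.5,56),(c-45,25.5,56),(c+45,25.5,56),(c+45,-25.5,56)]:
    u=proj(p,o+R@(np.array(k)/1000)); cv2.circle(f,tuple(((u-[190,30])*2.1+.5).astype(int).tolist()),2,col,-1)
cv2.imwrite("pics/w12z.png",f)
E
```

```text
x,y,z mm [46.2  0.6 37.4] pitch,yaw deg [1.5 0. ] res [-1.2  0.1  1.   0.6  0.2 -0.2 -0.  -0.4]
```

View pics/w12z.png

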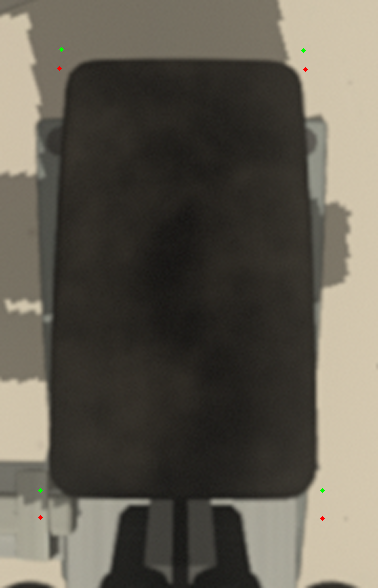

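```bash
python3 -m crank '{"slide":[[0.0005,0,0.0002],[0.001,0,0.0005],[0.0015,0,0.0007],[0.002,0,0.0009],[0.0025,0,0.0012],[0.003,0,0.0014],[0.0035,0,0.0016],[0.004,0,0.0019]],"roll":[0,0,0,0,0,0,0,0],"grip":[0,0,0,0,0,0,0,0]}' 40
python3 - <<'E'
from unit import *
o,R=track(*TR);s=observe();t=s["position"]-o;h=t[:2]@[-.291,-.957]-.011
print("edge s,z",(h*C25+t[2]*S25)*1000,(-h*S25+t[2]*C25)*1000,"y",t[:2]@[.957,-.291]*1000)
E
```

```text
time_s: 13.25
position: [0.5544, 0.0315, 0.0886]
tool_rot: [[0.289, 0.957, 0.0], [0.957, -0.289, -0.002], [-0.002, 0.001, -1.0]]
ft_force: [-3.1, -8.7, 6.6]
grip_width: -0.0002
edge s,z 84.1067408359896 18.797382517656615 y -0.02322089241803055
```

```bash
python3 -m crank '{"slide":[[-0.008,0,-0.004],[-0.02,0,-0.01],[-0.03,0,-0.03],[-0.03,0,-0.07],[-0.03,0,-0.1],[-0.03,0,-0.1],[-0.03,0,-0.1],[-0.03,0,-0.1]],"roll":[0,0,0,0,0,0,0,0],"grip":[0,0,0,0,0,0,0,0]}' 40
python3 - <<'E'
from unit import *
p=shot("wrist","w13.png")
o,R=track(*TR);s=observe();T=s["tool_rot"]
for k in [(94.8,-130,27)]:
    g=o+R@(np.array(k)/1000);print(g,T.T@(g-s["position"]))
E
```

```text
time_s: 14.05
position: [0.5449, 0.0037, 0.187]
tool_rot: [[0.289, 0.957, -0.002], [0.957, -0.289, 0.001], [-0.0, -0.002, -1.0]]
ft_force: [0.3, -0.6, -0.3]
grip_width: -0.0001
[0.43138763 0.07391367 0.10053452] [ 0.03428332 -0.12875985  0.08663681]
```

View pics/w13.png

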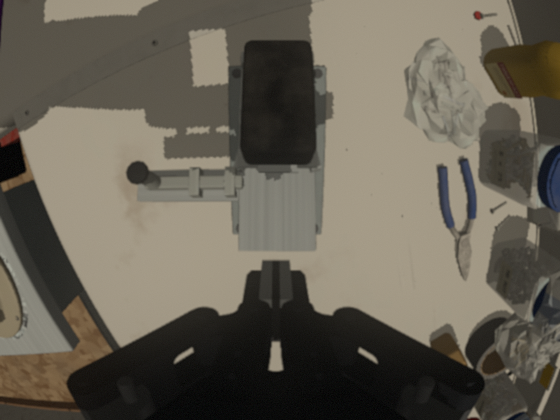

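```bash
python3 - <<'E'
from unit import *
p=shot("wrist","w14.png")
o,R=track(*TR)
f=p["frame"][:,:,::-1].copy();f=cv2.resize(f[20:200,110:350],None,fx=3.2,fy=3.2,interpolation=cv2.INTER_CUBIC)
for c,col in((45,(0,255,0)),(50,(0,0,255))):
  for k in [(c-45,-25.5,56),(c-45,25.5,56),(c+45,25.5,56),(c+45,-25.5,56)]:
    u=proj(p,o+R@(np.array(k)/1000)); cv2.circle(f,tuple(((u-[110,20])*3.2+1).astype(int).tolist()),2,col,-1)
cv2.imwrite("pics/w14z.png",f)
E
```

```text
(no output)
```

View pics/w14z.png

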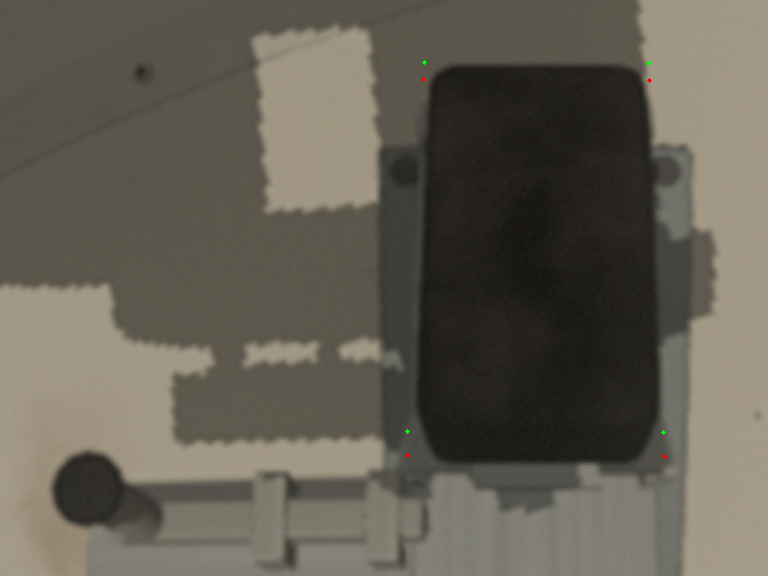

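```bash
python3 -m crank '{"slide":[[0.01,-0.04,0],[0.02,-0.085,0],[0.034,-0.129,0],[0.034,-0.129,0.02],[0.034,-0.129,0.05],[0.034,-0.129,0.075],[0.034,-0.129,0.087],[0.034,-0.129,0.087]],"roll":[0,0,0,0,0,0,0,0],"grip":[0,0,0,0,0,0,0,0]}' 40
python3 - <<'E'
from unit import *
p=shot("wrist","w15.png")
o,R=track(*TR);s=observe();print(((s["position"]-o)@R*1000).round(1),s["q"].round(0))
E
```

```text
time_s: 14.95
position: [0.4307, 0.0738, 0.0993]
tool_rot: [[0.289, 0.957, -0.005], [0.957, -0.289, 0.001], [-0.001, -0.005, -1.0]]
ft_force: [-0.0, -0.3, 0.4]
grip_width: -0.0
[  94.9 -129.9   26.8] [ -6.  20. 103.   0.  57.  11.]
```

View pics/w15.png

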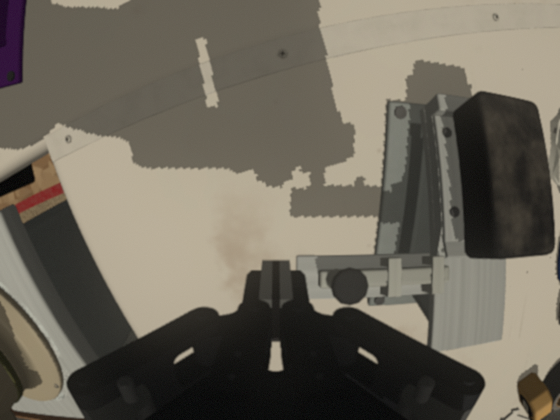

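```bash
python3 -m crank '{"slide":[[0,0.007,0],[0,0.014,0],[0,0.021,0],[0,0.028,0],[0,0.034,0],[0,0.040,0],[0,0.045,0],[0,0.05,0]],"roll":[0,0,0,0,0,0,0,0],"grip":[0,0,0,0,0,0,0,0]}' 40
python3 - <<'E'
from unit import *
p=shot("wrist","w16.png")
o,R=track(*TR);s=observe();print(((s["position"]-o)@R*1000).round(1))
E
```

```text
time_s: 15.8
position: [0.4801, 0.0591, 0.101]
tool_rot: [[0.289, 0.957, -0.0], [0.957, -0.289, 0.0], [-0.0, -0.0, -1.0]]
ft_force: [-3.2, 0.4, 2.2]
grip_width: -0.0001
[ 95.  -78.3  27.5]
```

View pics/w16.png

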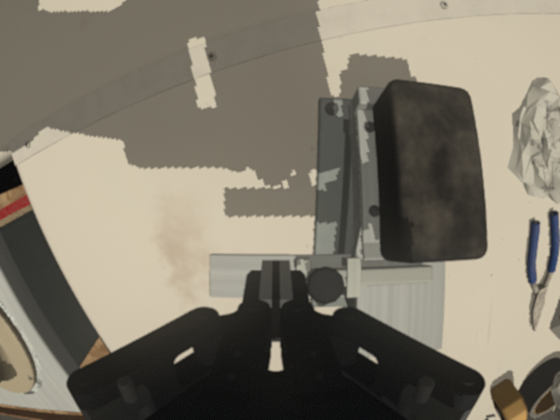

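```bash
python3 -m crank '{"slide":[[0,0.003,0],[0,0.006,0],[0,0.009,0],[0,0.011,0],[0,0.012,0],[0,0.013,0],[0,0.014,0],[0,0.015,0]],"roll":[0,0,0,0,0,0,0,0],"grip":[0,0,0,0,0,0,0,0]}' 40
python3 - <<'E'
from unit import *
p=shot("wrist","w17.png")
o,R=track(*TR);s=observe();print(((s["position"]-o)@R*1000).round(1))
E
```

```text
time_s: 16.65
position: [0.4877, 0.0568, 0.1004]
tool_rot: [[0.288, 0.958, -0.015], [0.958, -0.288, 0.003], [-0.001, -0.015, -1.0]]
ft_force: [-32.2, 8.8, 20.0]
grip_width: 0.0003
[ 94.7 -71.2  26.9]
```

View pics/w17.png

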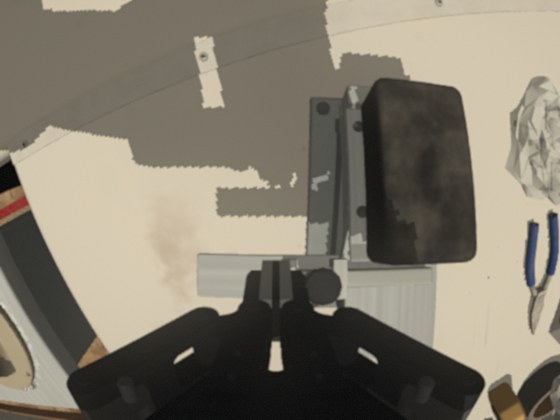

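```bash
python3 -m crank '{"slide":[[0,-0.01,0],[0,-0.03,0],[0,-0.045,0],[0,-0.045,-0.03],[0,-0.03,-0.07],[-0.02,0.01,-0.11],[-0.04,0.05,-0.11],[-0.06,0.08,-0.11]],"roll":[0,0,0,0,0,0,0,0],"grip":[0,0,0,0,0,0,0,0]}' 40
python3 - <<'E'
from unit import *
p=shot("wrist","w18.png")
o,R=track(*TR)
f=p["frame"][:,:,::-1].copy();x0,y0=180,20
f=cv2.resize(f[y0:y0+200,x0:x0+200],None,fx=3,fy=3,interpolation=cv2.INTER_CUBIC)
for k,col in(((99,-50,50),(0,255,0)),((99,-56,50),(0,0,255)),((0,-25.5,56),(255,0,0)),((0,25.5,56),(255,0,0)),((90,25.5,56),(255,0,0))):
    u=proj(p,o+R@(np.array(k)/1000)); cv2.circle(f,tuple(((u-[x0,y0])*3+1).astype(int).tolist()),2,col,-1)
cv2.imwrite("pics/w18z.png",f)
E
```

```text
time_s: 17.5
position: [0.5559, -0.0274, 0.2129]
tool_rot: [[0.289, 0.957, 0.005], [0.957, -0.289, -0.002], [-0.0, 0.006, -1.0]]
ft_force: [-0.2, -0.2, -0.8]
grip_width: 0.0006
```

View pics/w18z.png

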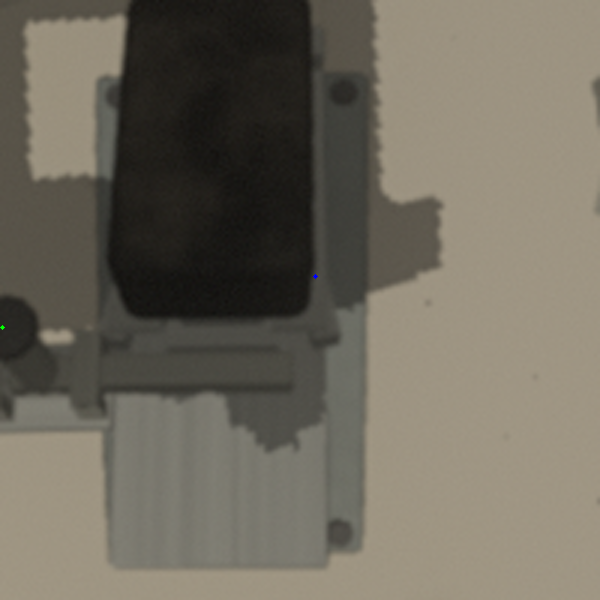

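```bash
python3 -m crank '{"slide":[[-0.01,0,-0.02],[-0.02,0,-0.03],[-0.02,0,-0.03],[-0.02,0,-0.03],[-0.02,0,-0.03],[-0.02,0,-0.03],[-0.02,0,-0.03],[-0.02,0,-0.03]],"roll":[0,0,0,0,0,0,0,0],"grip":[0,0,0,0,0,0,0,0]}' 40
python3 - <<'E'
from unit import *
p=shot("wrist","w19.png")
o,R=track(*TR)
f=p["frame"][:,:,::-1].copy();x0,y0=160,0
f=cv2.resize(f[y0:y0+220,x0:x0+200],None,fx=2.7,fy=2.7,interpolation=cv2.INTER_CUBIC)
for k,col in(((99,-50,50),(0,255,0)),((0,-25.5,56),(255,0,0)),((0,25.5,56),(255,0,0)),((90,25.5,56),(255,0,0)),((90,-25.5,56),(255,0,0))):
    u=proj(p,o+R@(np.array(k)/1000)); cv2.circle(f,tuple(((u-[x0,y0])*2.7+1).astype(int).tolist()),2,col,-1)
cv2.imwrite("pics/w19z.png",f)
for n in("top","side"):
    q=shot(n)
    for t in("tape_measure_centre","bit_case_centre","blue_pliers_centre"):
        r=silhouettes(t,q);print(n,t,[(round(a["confidence"],2),np.round(a["box"]).tolist()) for a in r][:2])
E
```

```text
time_s: 18.35
position: [0.5476, -0.0445, 0.2408]
tool_rot: [[0.289, 0.957, -0.0], [0.957, -0.289, 0.0], [-0.0, -0.0, -1.0]]
ft_force: [-0.3, -0.6, 0.1]
grip_width: 0.0001
top tape_measure_centre [(0.8, [364.0, 151.0, 28.0, 14.0])]
top bit_case_centre [(0.9, [165.0, 217.0, 32.0, 20.0]), (0.56, [250.0, 200.0, 44.0, 17.0])]
top blue_pliers_centre [(0.51, [299.0, 142.0, 42.0, 8.0])]
side tape_measure_centre [(0.55, [379.0, 253.0, 22.0, 29.0]), (0.17, [274.0, 202.0, 15.0, 14.0])]
side bit_case_centre [(0.74, [379.0, 253.0, 27.0, 29.0]), (0.58, [221.0, 201.0, 18.0, 14.0])]
side blue_pliers_centre [(0.54, [342.0, 232.0, 34.0, 21.0])]
```

View pics/w19z.png

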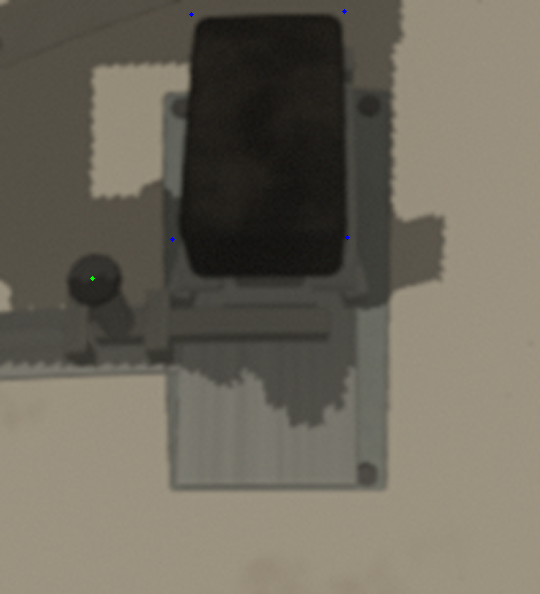

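```bash
python3 -c "
from rig import *
close_job()"
```

```text
the job is handed in; nothing more can be done
```

The power supply is mounted in the grey stand's track, home against the end stop, with the bolt pushed shut behind it. I handed the job in at about 18.5 s; `close_job()` gives no verdict.

- **How it went in:** I gripped the supply across its width and first tried to tilt it to the slope by pressing it on the landing's upper edge. That did not work: the pads held it level at about 26 N. So I moved it farther up the slope, set it on that edge and let go gently. It tipped flat and slid part-way into the track by itself. I then pushed it home from behind with closed fingers, until about 11 N showed it was against the stop.
- **Supply position:** In the last image the box's upper edges fit a centre about 45 to 46 mm from the stop, on the centre line. An earlier corner fit read 46 to 48 mm with the height 3 to 4 mm low. I put that down to rounded box corners, and it is still inside the limits.
- **Bolt:** I pushed the knob until the resistance rose from about 3 N to 39 N in all, about 33 N of it sideways. The last image shows the bar right across the open end and the knob within about 1 mm of its shut place.
- **Bystanders:** The tape measure, bit case and blue pliers were found within 1 to 2 pixels of where they started, in both the top and side views. In the side view the network's best guess for the bit case fell on the tape measure; its second guess was on the case.
- **Robot:** It ended clear of everything, with the tool at 0.24 m height and the wrist force close to zero.

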